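Lever the embossing plate out of its holder

TASK

Take the flat lever from the cork mat, push its blade through the notch in the steel holder and pry up the notch end of the brass embossing plate until the spring balls let go and it stays up. Lay the lever flat on the cork mat again, and only then grip the raised plate, lift it out and set it down gently (do not drop it) flat and face up in the empty wooden tray. Leave the bone folder on the mat, and the wax cake and small round anvil on the slab, where they are.

Things in the scene. Friction and masses are not known exactly. Their poses are not given: they have to be found in the camera images.
- holder: dark steel block, 91 long (x from -41.5 to +49.5 mm), 86 wide, 75 high, fixed on the granite slab (20 mm thick, 400 x 300 mm, centred at x = 0.57, y = 0 m); origin in its underside, z up. Its pocket, 67 x 46 mm about the origin, open at the top, has its floor 62 mm above the underside; the plate sits in it, its top flush with the block. The -x end faces the robot and has the notch
- holder_notch (a point): middle of the outer edge of the notch's sill, at (-41.5, 0, 57) mm in the holder: the edge the lever bears on. The notch is 18 mm wide, cut through the 8 mm thick -x end wall, open at the top, with its sill 57 mm above the holder's underside
- holder_hollow (a point): middle of the floor of the hollow under the plate's notch end, at (-20, 0, 46) mm in the holder. The hollow runs from x = -33.5 to -8 mm, as wide as the pocket: a blade goes in over the sill, under the plate
- holder_ball (a point): one of two sprung steel balls in the side walls, at (-26, +-25, 68.5) mm in the holder, that hold the plate down by its side grooves (about 10 N at the notch end). Once that end has been pried up about 8 mm they snap beneath it and hold it about 11 mm up
- plate: brass embossing plate in the holder's pocket, 64 long (x) by 44 wide (y) by 13 thick, 260 g, with an oval pattern of fine raised lines on its top face and a groove 3 mm deep along both long sides (2.2 to 10.8 mm above its underside); origin in the centre of its underside, z up towards its face. At the start its axes are along the holder's
- plate_front (a point): lower edge of the plate at its notch end, (-32, 0, 0) mm in the plate; 62 mm above the holder's underside when seated, about 73 when pried up
- lever: flat pry lever 160 mm long lying along its x axis, 90 g. Dark wooden handle 18 x 18 mm from x = -90 to -10 mm, steel blade 10 wide and 3 thick (z 7.5 to 10.5 mm) from there to its tip at x = +70 mm. Origin in the plane of the handle's underside; z up as it lies. It lies on the cork mat at the start
- lever_tip (a point): middle of the end of the blade, (70, 0, 9) mm in the lever
- lever_grip (a point): a point in the handle near its front, (-30, 0, 9) mm in the lever
- corkmat: cork mat fixed on the bench, 240 (x) x 160 (y) x 4 thick; origin in the centre of its underside. The lever lies on its -y half, the white folder on its +y half. It lies on the robot's left or right of the slab
- tray: empty wooden tray fixed on the bench, 160 (x) x 140 (y) x 18 high outside, walls 7 and floor about 7 mm thick; origin in the centre of its underside. It lies on the other side of the slab from the mat
- folder: bystander: flat white bone folder, 150 x 20 x 6 mm, on the cork mat beside the lever; origin under its middle
- wax: bystander: round cake of wax, 60 mm across, 18 high, on the slab beyond the holder; origin in its underside
- anvil: bystander: round steel setting anvil, 44 mm across, 22 high, on the slab beyond the holder; origin in its underside

How it is judged (in metres and radians):
On the way, in this order (a step that is already met when the one before it is completed fails the run):
1. the lever, not the fingers, pries the plate's notch end up by more than 2 mm (contact force between lever and plate above 1.5 N and contact force between the fingers and plate below 0.1 N and z of plate_front in the frame of holder above 0.064 m), for 0.02 s.
2. the plate's notch end stands up on the balls (at least 7 mm up) and the lever lies flat on the cork mat, let go (z of plate_front in the frame of holder above 0.069 m and horizontal distance between plate and holder below 0.02 m and contact force between the fingers and plate below 0.1 N and contact force between the fingers and lever below 0.1 N and x of lever in the frame of corkmat between -0.12 and 0.12 m and y of lever in the frame of corkmat between -0.08 and 0.08 m and z of lever in the frame of corkmat below 0.016 m and angle between lever's own z axis and vertical below 0.2 rad and linear speed of lever below 0.03 m/s), for 0.1 s.
3. the plate lies flat and face up in the tray (x of plate in the frame of tray between -0.07 and 0.07 m and y of plate in the frame of tray between -0.06 and 0.06 m and z of plate in the frame of tray below 0.014 m and angle between plate's own z axis and vertical below 0.12 rad and linear speed of plate below 0.03 m/s), for 0.2 s.
At the end, for the whole second after the job is handed in: The plate rests face up and flat (0.12 rad) on the tray's floor, its underside under 14 mm above the tray's underside, its centre inside the tray; the lever rests flat (0.2 rad) on the cork mat, its origin within the mat's outline and under 16 mm above the mat's underside (all of step 3 and x of lever in the frame of corkmat between -0.12 and 0.12 m and y of lever in the frame of corkmat between -0.08 and 0.08 m and z of lever in the frame of corkmat below 0.016 m and angle between lever's own z axis and vertical below 0.2 rad and linear speed of lever below 0.03 m/s); the robot touches nothing.
It fails at once if the plate is dropped: falls freely at more than 0.6 m/s (linear speed of plate above 0.6 m/s and contact force between the fingers and plate below 0.05 N).
It fails at once if the bone folder, the wax or the anvil is moved by more than 40 mm (distance of any of folder, wax, anvil from where it was at the start of the episode above 0.04 m).
It also fails if it takes over 67 s, if anything falls off the work surface, if the arm or the gripper's body presses on something with over 40 N, if the wrist force passes 120 N, or if a joint passes its speed limit or range.

ROBOT

A 7-joint arm with a two-finger parallel gripper is mounted at the origin on the work surface. World frame = base frame: x ahead of the robot, y to its left, z up, the work surface at z = 0. Lengths are in mm, angles in rad, forces in N, time in s.
With the tool pointing down it reaches from about 350 to 900 mm from the base axis. Payload 7.2 kg.
Tool frame: the origin (TCP) lies at the centre of the arm's flange, where the gripper is bolted on; the fingertips stand robot.finger_overhang ahead of it and the grasp point (between the pads) lies 155 mm ahead of it (robot.finger_overhang is the distance from the TCP to the fingertips, in mm); x points along the fingers, y is the direction in which the jaws open and shut, and the axes are right-handed (so a half turn about x gives the same grasp; the last joint's range is limited). The gripper opens to 85 mm and grips with 20 to 120 N. Pads are 22 mm wide; open, the fingers measure 114 mm over their backs; the gripper's body (76 mm by 85 mm) begins 54 mm behind the grasp point. The pads swing forward as they close: fully open they stand 13 mm farther back than shut.
Start: joints at [-1.39, 0.411, -0.013, 1.596, 0.006, 1.134, -0.082], TCP at [153.909, 605.751, 404.697] pointing down, gripper open.
Joint ranges: [-2.95, 2.95], [-0.29, 1.99], [-1.47, 1.44], [0.14, 2.54], [-1.03, 4.17], [0.13, 1.85], [-2.86, 2.86]. Speed limits (rad/s): [2.39, 2.39, 3.01, 3.01, 3.14, 3.14, 3.14].

INTERFACE

Orientations are given as a unit quaternion [x, y, z, w].
In Python, from station import robot gives the robot as it stands. Calls block until the motion is done:
- robot.move_to(position, orientation): joint-space move of the TCP to a pose.
- robot.move_straight(position, rot=None, velocity=150, until_force=None): straight line of the TCP; rot=None keeps the orientation; velocity is the mean speed in mm/s. With until_force (N) it stops when the force on the tool has changed by that much, and returns True; else False.
- robot.movej(angles): joint-space move.
- robot.command_gripper(opening): finger opening in mm; the grip force is fixed at half the most; returns when the fingers have stopped.
- robot.hold(seconds).
- robot.ik(position, orientation): joint angles nearest the present ones, or None.
- robot.grab_frame(name): name is "scene" or "top" or "wrist"; returns the picture (384x512x3 uint8, red, green, blue); there is no depth.
- robot.camera_model(name): a dict with "fx", "fy", "cx", "cy" (pixels), "xyz" and "rotation" of the camera in the world. Camera axes: x right, y up, looking along -z (the intrinsics and any distortion apply to the point x, -y, -z); pixel columns grow to the right and rows downward; lengths in mm; the calibration is good to about 2 mm. A picture is of the moment at which its call begins: read the wrist's pose just before it. camera_model takes no time and is no camera call; for the wrist camera it gives the pose at the moment of the call.
A pose or a line that the arm cannot do raises robot.IKError and nothing moves.
- robot.sign_off(): hands the job in, once; it reports no verdict.
Readings, each from a call of its own:
- robot.current_t(): time.
- robot.current_joint_positions(): joint angles.
- robot.current_dq(): joint speeds.
- robot.current_tau(): joint torques, N m.
- robot.current_tcp_pos(): TCP position.
- robot.current_tool_rot(): TCP orientation.
- robot.current_force(): force on the tool from outside, world axes, zero at the start.
- robot.current_moment(): the same for the moment, N m.
- robot.current_opening(): finger opening in mm.
Only numpy, scipy, OpenCV 4.12 (cv2) and the standard library are available. Lean on these libraries where they do the work, as an engineer would, in place of code of your own. Each camera call takes 0.05 s, during which the arm holds its last target. There are 200 camera calls.

## Working session

There is one attempt and no reset: what is moved stays moved. The work goes in short steps, each a Python script; the robot and the scene stay as the last script left them, time stands still between calls to the robot, and variables do not carry over. Pictures are saved under pics/ and viewed, about 8 in all and at most 12, crops included, and the job is handed in when it is done.

```bash
ls; mkdir -p pics; python3 - <<'E'
from station import robot
import cv2
for n in("top","scene"):
    f=robot.grab_frame(n); cv2.imwrite(f"pics/{n}0.png",f[:,:,::-1])
    m=robot.camera_model(n); print(n,m)
print(robot.finger_overhang,robot.current_tool_rot(),robot.current_t())
print(robot.camera_model("wrist"))
a=cv2.imread("pics/top0.png");
cv2.imwrite("pics/top0b.png",cv2.resize(a,(800,600),interpolation=cv2.INTER_CUBIC))
E
```

```text
pics
top {'fx': 381.34091651491104, 'fy': 381.34091651491104, 'cx': 247.59002137377007, 'cy': 184.2618107258064, 'xyz': array([ 388.14923386,    2.20189126, 1122.20165694]), 'rotation': array([ 0.0644797 , -0.06897474, -0.69393913,  0.71381604])}
scene {'fx': 429.59196654713725, 'fy': 429.59196654713725, 'cx': 256.5946781463078, 'cy': 190.04184969630776, 'xyz': array([1492.14597421,   54.38666841,  737.49493073]), 'rotation': array([0.31631024, 0.33857399, 0.65415283, 0.59782905])}
173.4 [ 0.0872192   0.70167481 -0.08823847  0.70161189] 0.1
{'fx': 337.4320351920696, 'fy': 337.4320351920696, 'cx': 249.68623334976513, 'cy': 192.18564646257218, 'xyz': array([ 75.68359209, 624.08689359, 373.2376525 ]), 'rotation': array([-0.12535845, -0.09657358,  0.60568575,  0.77980996])}
```

View pics/top0b.png

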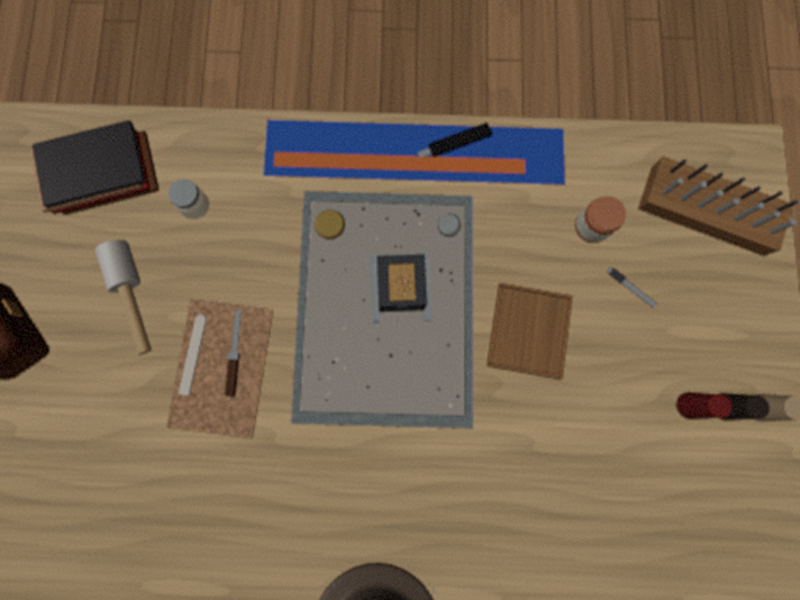

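View pics/scene0.png

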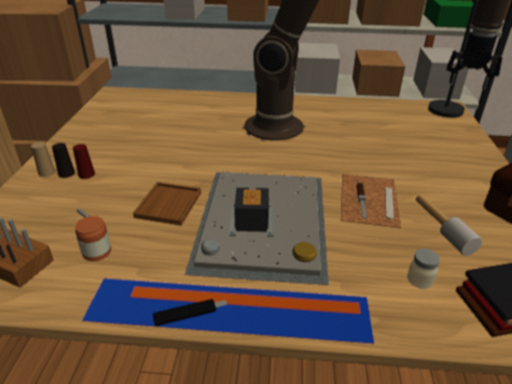

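The top view (800 px scale) shows the mat on the robot's left, with the lever handle around (232,377) and its tip around (238,312). The holder is at (402,283), the tray at (530,330), the wax at (329,224) and the anvil at (449,224). The scene view agrees with this.

```bash
cat > h.py <<'E'
from station import robot
import numpy as np, cv2
from scipy.spatial.transform import Rotation as R
def ray(m,uv,z):
    d=R.from_quat(m['rotation']).apply([(uv[0]-m['cx'])/m['fx'],-(uv[1]-m['cy'])/m['fy'],-1.])
    return m['xyz']+d*(z-m['xyz'][2])/d[2]
def pix(m,p):
    q=R.from_quat(m['rotation']).inv().apply(np.asarray(p,float)-m['xyz'])
    return np.array([m['cx']+m['fx']*q[0]/-q[2], m['cy']-m['fy']*q[1]/-q[2]])
def shot(name,file,scale=1.5):
    m=robot.camera_model(name); f=robot.grab_frame(name)[:,:,::-1].copy()
    cv2.imwrite(f"pics/{file}.raw.png",f)
    cv2.imwrite(f"pics/{file}.png",cv2.resize(f,None,fx=scale,fy=scale,interpolation=cv2.INTER_CUBIC))
    return m,f
def rect(mask):
    c=max(cv2.findContours(mask.astype(np.uint8),cv2.RETR_EXTERNAL,cv2.CHAIN_APPROX_NONE)[0],key=cv2.contourArea)
    return c
def tool(yaw,pitch=0.):
    """fingers down; jaw axis (tool y) at world yaw; pitch: rotation about jaw axis"""
    y=np.array([np.cos(yaw),np.sin(yaw),0]); x=np.array([0,0,-1.])
    x=R.from_rotvec(pitch*y).apply(x); z=np.cross(x,y)
    return R.from_matrix(np.c_[x,y,z])
E
python3 - <<'E'
from h import *
m=robot.camera_model("top"); s=.64
def P(n,pts,z): 
    for p in pts: print(n,p,ray(m,np.array(p)*s,z)[:2].round(1))
P("slab",[(305,193),(473,196),(472,427),(292,424)],20)
P("mat",[(191,299),(273,307),(253,437),(168,430)],4)
P("tray",[(499,284),(573,294),(563,378),(488,368)],18)
P("holder",[(377,256),(425,254),(427,309),(379,311)],95)
P("plate",[(389,263),(415,263),(416,300),(389,300)],95)
P("lever",[(231,395),(234,358)],22);P("tip",[(239,311)],13)
P("wax",[(329,224)],38);P("anvil",[(449,224)],42)
# wrist cam offset in tool frame
w=robot.camera_model("wrist");T=R.from_quat(robot.current_tool_rot())
print(T.inv().apply(w['xyz']-robot.current_tcp_pos()),(T.inv()*R.from_quat(w['rotation'])).as_matrix().round(3))
print(T.as_matrix().round(3))
E
```

```text
slab (305, 193) [781.9 162. ]
slab (473, 196) [ 785.7 -164.3]
slab (472, 427) [ 348.  -162.6]
slab (292, 424) [344.5 162.1]
mat (191, 299) [569.9 369.1]
mat (273, 307) [559.  212.8]
mat (253, 437) [318.9 234. ]
mat (168, 430) [327.1 389.3]
tray (499, 284) [ 613.2 -213.9]
tray (573, 294) [ 598.  -353.6]
tray (563, 378) [ 440.3 -330.3]
tray (488, 368) [ 454.7 -192.3]
holder (377, 256) [641.8  17.4]
holder (425, 254) [648.  -67.7]
holder (427, 309) [549.3 -72.7]
holder (379, 311) [543.4  10.9]
plate (389, 263) [629.7  -4.2]
plate (415, 263) [631.1 -50.2]
plate (416, 300) [564.7 -53.2]
plate (389, 300) [563.3  -6. ]
lever (231, 395) [392.8 275.2]
lever (234, 358) [459.7 274.8]
tip (239, 311) [548.2 274.3]
wax (329, 224) [715.4 110.8]
anvil (449, 224) [ 721.  -115.6]
[ 30.71668107  -1.25072251 -80.33263675] [[-0.     0.312 -0.95 ]
 [ 1.     0.001  0.   ]
 [ 0.001 -0.95  -0.312]]
[[-0.     0.246  0.969]
 [-0.001  0.969 -0.246]
 [-1.    -0.001  0.   ]]
```

```bash
python3 - <<'E'
from h import *
q=tool(np.pi/2).as_quat()
robot.move_to([440,274,340],q)
m,f=shot("wrist","lev1"); print(robot.current_t(),robot.current_tcp_pos())
for n,p in dict(tip=(548,274,13),gr=(440,274,22),end=(388,274,22)).items(): print(n,pix(m,p)*1.5)
E
```

```text
1.775 [439.57501689 275.22022662 340.09591572]
tip [374.40421742 417.37533006]
gr [374.3902308  266.41394992]
end [374.37876985 176.53252581]
```

View pics/lev1.png

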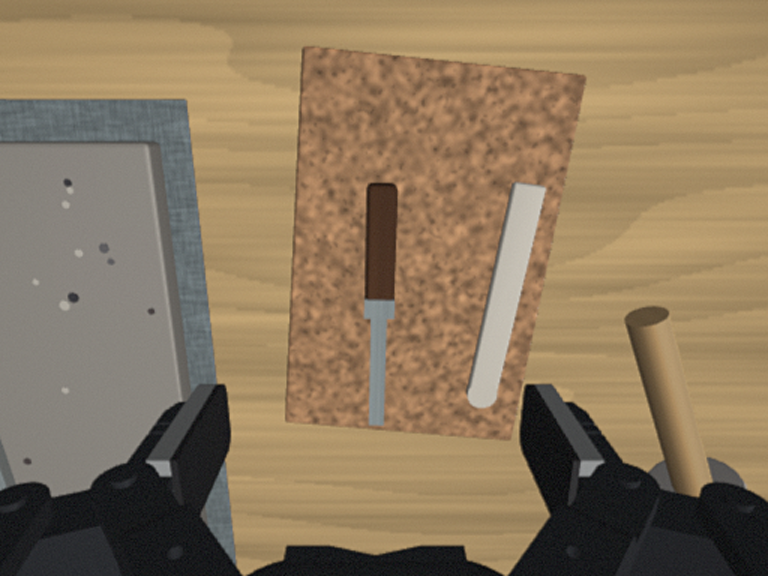

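The lever runs from the handle end at (382,183) to the tip at (376,424). The folder is well off to the right at (505,295), and the mat corners are visible.

```bash
python3 - <<'E'
from h import *
m=robot.camera_model("wrist")
a=ray(m,np.array([382,183])/1.5,21); b=ray(m,np.array([376.5,424])/1.5,13)
d=b-a; L=np.hypot(*d[:2]); yaw=np.arctan2(d[1],d[0]); print(a,b,L,yaw)
u=np.array([np.cos(yaw),np.sin(yaw)])
# use tip and end evenly: origin
o=(b[:2]-70*u + a[:2]+90*u)/2; g=o-42*u; print("origin",o,"grip",g)
for p in [(302,46),(585,75),(513,438),(287,421)]: print("mat",ray(m,np.array(p)/1.5,4)[:2])
q=tool(np.pi/2+yaw).as_quat()
robot.command_gripper(50)
print("open",robot.current_opening())
robot.move_straight([*g,215],q,velocity=150)
hit=robot.move_straight([*g,180],velocity=50,until_force=6)
print(hit,robot.current_tcp_pos())
robot.command_gripper(0); print("open",robot.current_opening(),robot.current_force())
np.save("grip.npy",[*robot.current_tcp_pos(),yaw,*o])
robot.move_straight([*g,330],velocity=150)
print(robot.current_opening(),robot.current_force(),robot.current_t())
# go look at holder
y=np.deg2rad(4)
robot.move_to([445,-38,330],tool(np.pi/2+y).as_quat())
m,f=shot("wrist","hol1");print(robot.current_t(),robot.current_tcp_pos())
E
```

```text
[391.59872546 278.3363773   21.        ] [553.06671308 275.53010074  13.        ] 161.49237199360272 -0.017378020852849164
origin [482.33120933 276.75946756] grip [440.33755108 277.4893077 ]
mat [319.45782914 234.32744237]
mat [334.11426839 391.58320511]
mat [570.34595394 371.67198566]
mat [556.54784679 213.36029499]
open 50.03593531405019
False [440.43784944 277.49419703 180.01498191]
open 16.141525103878276 [-1.05352227 -0.68223498  5.29955334]
16.52260365457968 [ 0.4910814   0.5157195  -1.11914019] 5.5917
6.8417 [445.39910229 -36.72061812 329.86281068]
```

View pics/hol1.png

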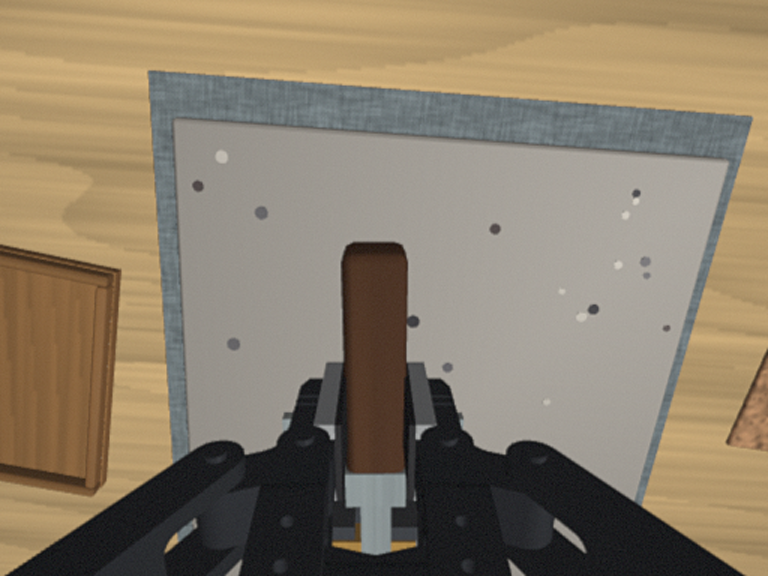

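The lever is held straight in the pads, but the gripper hides the holder in this pose. I'll move so the holder falls in the clear upper part of the wrist image.

```bash
python3 - <<'E'
from h import *
T=tool(np.pi/2); p=np.array([675,-33,400.])
robot.move_to(p,T.as_quat())
m,f=shot("wrist","hol2"); print(robot.current_t(),robot.current_tcp_pos(),robot.current_opening())
print(pix(m,(597,-28,95))*1.5)
np.save("m2.npy",m,allow_pickle=True)
E
```

```text
7.8417 [674.02456445 -32.83251953 399.41005201] 16.603894583831583
[385.75206128 129.86860741]
```

View pics/hol2.png

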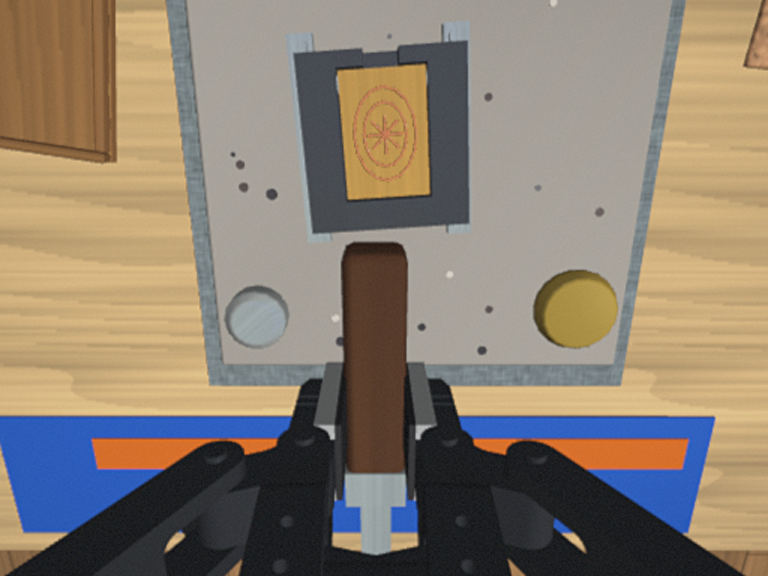

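This view is clear. The holder top corners are at (294,54), (467,41), (469,223) and (313,233). The notch spans (362,50) to (399,46). The plate corners are at (336,70), (427,64), (431,194) and (347,200).

```bash
python3 - <<'E'
from h import *
m=np.load("m2.npy",allow_pickle=True).item()
W=lambda p,z=95: ray(m,np.array(p)/1.5,z)[:2]
H=np.array([W(p) for p in [(294,54),(467,41),(469,223),(313,233)]]); Pl=np.array([W(p) for p in [(336,70),(427,64),(431,194),(347,200)]])
N=np.array([W(p) for p in [(362,50),(399,46)]])
for A in (H,Pl):
    print(A.round(1)); print("sides",[np.hypot(*(A[i]-A[i-1])).round(1) for i in range(4)],"c",A.mean(0))
    u=(A[2]+A[3]-A[0]-A[1]);v=A[1]+A[2]-A[0]-A[3]; print("yaw",np.arctan2(u[1],u[0]),np.arctan2(-v[0],v[1]))
print("notch",N,N.mean(0),np.hypot(*(N[1]-N[0])))
# lever in the hand: handle end and front in tool frame
T=R.from_quat(robot.current_tool_rot());t=robot.current_tcp_pos()
for p,z in (((375,248),t[2]-180+22),((375,472),t[2]-180+22),((375,553),t[2]-180+14.5)):
    print(T.inv().apply(ray(m,np.array(p)/1.5,z)-t).round(1))
E
```

```text
[[561.2 -73.5]
 [555.4  11.6]
 [645.5  17.7]
 [651.  -67.6]]
sides [np.float64(90.0), np.float64(85.3), np.float64(90.3), np.float64(85.5)] c [603.2972927  -27.96269664]
yaw 0.06675788129101139 0.06565850528023577
[[568.5 -53. ]
 [565.8  -7.7]
 [629.8  -3.5]
 [633.  -48.6]]
sides [np.float64(64.6), np.float64(45.4), np.float64(64.2), np.float64(45.2)] c [599.27815874 -28.21214707]
yaw 0.06586727832884631 0.06481656925881528
notch [[559.41668171 -39.93055797]
 [557.64029867 -21.71905152]] [558.52849019 -30.82480475] 18.297937150932707
[158.1  -0.9 -49.5]
[158.   -0.9  19.4]
[165.4  -0.9  57.9]
```

Sizes check out: holder 90 x 85.4, plate 64.4 x 45.3, notch 18.3. The origin is about (599.3, -28.2) and the yaw 0.066. Next I approach the notch and feel for the sill.

```bash
cat >> h.py <<'E'
HO=np.array([599.3,-28.2,20.]); HY=0.066; HR=R.from_rotvec([0,0,HY])
TIP=np.array([167,-0.9,111.])
def lev(tip,pitch=0.,dz=0.):
    """TCP pose to put the lever tip at holder-frame point; pitch>0 raises tip"""
    T=R.from_rotvec(HR.apply([0,-pitch,0]))*tool(np.pi/2+HY)
    return HO+HR.apply(tip)-T.apply(TIP)+[0,0,dz], T.as_quat()
E
python3 - <<'E'
from h import *
robot.move_to(*lev([-62,0,100])); 
robot.move_straight(lev([-37,0,80])[0],velocity=100)
robot.hold(0.2); f0=robot.current_force()
h=robot.move_straight(lev([-37,0,52])[0],velocity=15,until_force=2.5)
p=robot.current_tcp_pos(); print(h,p,"expected contact TCP z",lev([-37,0,58.5])[0], robot.current_force()-f0,robot.current_t())
m,f=shot("top","pry0"); s=cv2.resize(f[120:250,190:330],None,fx=5,fy=5,interpolation=cv2.INTER_CUBIC)
m2,g=shot("scene","pry0s"); s2=cv2.resize(g[150:250,200:340],None,fx=5,fy=5,interpolation=cv2.INTER_CUBIC)
cv2.imwrite("pics/pry0c.png",cv2.resize(np.hstack([cv2.resize(s,(400,371)),cv2.resize(s2,(400,371))]),(800,371)))
E
```

```text
True [451.60104891 -37.02635177 244.52150993] expected contact TCP z [451.56287012 -37.06286946 245.5       ] [0.48221976 0.3748377  3.08408502] 10.9083
```

View pics/pry0c.png

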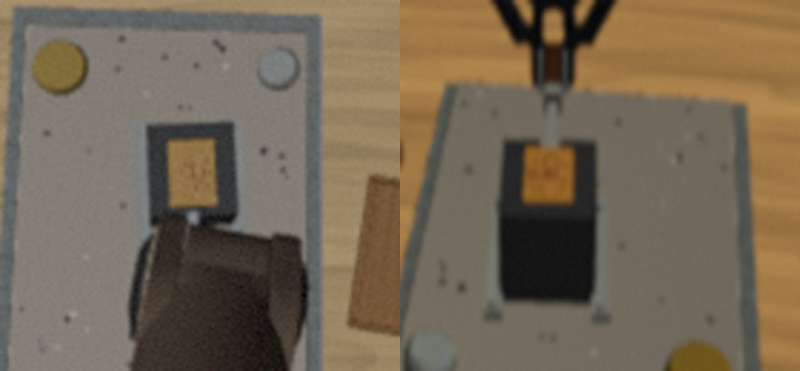

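Contact came within 1 mm of the predicted height, and the blade is centred in the notch in both views. Now I push it in.

```bash
python3 - <<'E'
from h import *
dz=-0.9
robot.move_straight(lev([-37,0,59.5],0,dz)[0],velocity=20); robot.hold(0.2); f0=robot.current_force()
h=robot.move_straight(lev([-12.5,0,59.5],0,dz)[0],velocity=30,until_force=7)
p=robot.current_tcp_pos(); print(h,p,lev([-12.5,0,59.5],0,dz)[0],(robot.current_force()-f0).round(1),robot.current_opening(),robot.current_t())
E
```

```text
False [476.27566931 -35.41351987 245.72834535] [476.00952849 -35.44704315 245.6       ] [-0.6 -0.1 -0.5] 16.446149549341083 12.425
```

```bash
python3 - <<'E'
from h import *
dz=-0.9; f0=robot.current_force()
for d in range(0,21,2):
    t=np.deg2rad(d); c,s=np.cos(t),np.sin(t)
    tip=np.array([-41.5,0,57])+29*np.array([c,0,s])+1.5*np.array([-s,0,c])
    p,q=lev(tip,t,dz); robot.move_straight(p,q,velocity=25)
    print(d,(robot.current_force()-f0).round(1),np.round(robot.current_tcp_pos()-p,1),round(robot.current_t(),2))
m2,g=shot("scene","pry1"); mt,ft=shot("top","pry1t")
s2=cv2.resize(g[150:250,200:340],(560,400),interpolation=cv2.INTER_CUBIC);cv2.imwrite("pics/pry1c.png",s2)
E
```

```text
0 [-1.3 -0.2  3.8] [ 0.1 -0.   0.2] 12.68
2 [-1.4  0.3  3.2] [ 0.1 -0.   0.2] 13.08
4 [-0.5 -0.2  3.5] [0.2 0.  0.2] 13.49
6 [-1.   0.2  5. ] [ 0.2 -0.   0.1] 13.9
8 [0.  0.4 5.3] [ 0.2 -0.   0.1] 14.31
10 [-0.9  0.4  4.2] [0.2 0.  0.1] 14.72
12 [-0.8  1.   4.6] [0.3 0.  0.2] 15.12
14 [-0.3  0.5  6.2] [0.4 0.  0.2] 15.53
16 [ 0.4 -0.1  6.3] [0.4 0.  0.2] 15.94
18 [-1.3  0.9  4.7] [0.4 0.  0.1] 16.35Traceback (most recent call last):
  File "<stdin>", line 6, in <module>
station.IKError: the arm cannot follow that straight line within its joint ranges
```

```bash
python3 - <<'E'
from h import *
print(robot.current_joint_positions())
m2,g=shot("scene","pry1"); mt,ft=shot("top","pry1t")
s2=cv2.resize(g[150:250,200:340],(560,400),interpolation=cv2.INTER_CUBIC);cv2.imwrite("pics/pry1c.png",s2)
E
```

```text
[-0.09783821  0.33832819  0.09528478  2.36043765 -0.35604602  0.13844482
  1.96928717]
```

View pics/pry1c.png

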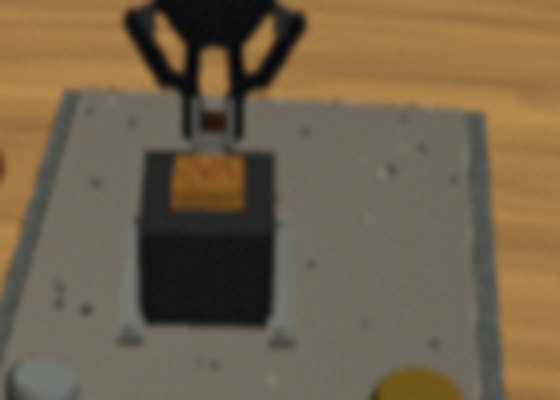

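```bash
python3 - <<'E'
from h import *
m=robot.camera_model("scene")
def show(n,ang,piv_x,lift):
    # plate rotated about holder point (piv_x, z62), ang>0 = front up
    Rr=R.from_rotvec([0,ang,0]); o=np.array([piv_x,0,62+lift])
    for l,p in dict(frontTop=(-32,0,13),rearTop=(32,0,13),rearBot=(32,0,0)).items():
        w=HO+HR.apply(o+Rr.apply(np.array(p)-[piv_x,0,0])); print(n,l,pix(m,w).round(1))
show("seated",0,0,0); show("front up",.172,32,0); show("rear up .3",-.3,-26,0); show("both",-.0,0,8)
g0=cv2.imread("pics/pry0s.raw.png"); g=cv2.imread("pics/pry1.raw.png")
for a in(g0,g): print([tuple(int(v) for v in a[r,252]) for r in range(184,208)])
E
```

```text
seated frontTop [252.2 189.1]
seated rearTop [251.5 203.7]
seated rearBot [251.5 207.8]
front up frontTop [252.2 186.4]
front up rearTop [251.5 204.3]
front up rearBot [251.5 207.8]
rear up .3 frontTop [252.3 189.1]
rear up .3 rearTop [251.6 196.8]
rear up .3 rearBot [251.6 201.7]
both frontTop [252.2 186.6]
both rearTop [251.5 201.1]
both rearBot [251.5 205.3]
[(104, 114, 115), (106, 116, 116), (105, 114, 114), (107, 116, 114), (104, 115, 119), (86, 109, 128), (57, 100, 137), (36, 89, 137), (37, 91, 141), (38, 95, 146), (39, 94, 144), (36, 85, 130), (34, 76, 124), (35, 76, 128), (38, 87, 139), (42, 96, 151), (42, 101, 154), (43, 102, 156), (40, 100, 152), (39, 93, 139), (36, 71, 103), (36, 47, 61), (37, 38, 39), (36, 36, 37)]
[(80, 88, 89), (81, 88, 86), (82, 88, 88), (81, 91, 95), (71, 93, 111), (51, 91, 129), (40, 90, 136), (36, 85, 132), (37, 83, 131), (36, 80, 128), (36, 83, 131), (36, 87, 135), (34, 87, 134), (30, 81, 121), (28, 73, 108), (25, 68, 102), (26, 70, 105), (30, 68, 100), (31, 57, 79), (36, 42, 49), (40, 39, 40), (38, 39, 39), (38, 38, 37), (39, 39, 40)]
```

The pixel rows confirm it. With the tip this deep (x = -12), the plate's rear rose about 0.3 rad and the balls held the front down. I'll back off so it reseats and use a shallow bite near the balls. Pitch alone lifts too little there before the handle meets the slab, so I'll add roll of the blade.

```bash
cat >> h.py <<'E'
def pry(s,pitch,roll,dz=-0.9,up=0.):
    """lever bearing on the sill edge, tip s beyond it; pitch/roll in deg"""
    t,r=np.deg2rad([pitch,roll]); e=5*abs(np.sin(r))+1.5*np.cos(r)
    tip=np.array([-41.5,0,57+up])+s*np.array([np.cos(t),0,np.sin(t)])+e*np.array([-np.sin(t),0,np.cos(t)])
    B=HR*R.from_rotvec([0,-t,0])*R.from_rotvec([r,0,0])*HR.inv()
    T=B*tool(np.pi/2+HY)
    # TIP frame offset follows T
    return HO+HR.apply(tip)-T.apply(TIP)+[0,0,dz], T.as_quat()
def profile():
    a=robot.grab_frame("scene")[:,:,0].astype(int); return a[183:208,250:254].mean(1).astype(int)
E
python3 - <<'E'
from h import *
for d in (12,6,0):
    robot.move_straight(*pry(29,d,0),velocity=40)
robot.move_straight(*pry(29,0,0,up=.7),velocity=20)
robot.hold(.3); print(profile(),robot.current_force(),robot.current_t())
robot.move_straight(*pry(16.5,0,0,up=.7),velocity=30)
print(profile(),robot.current_opening(),robot.current_force())
for sg in (1,-1):
  for ro in (30,45,55):
    for pi in (0,8,14,17): 
        q=robot.ik(*pry(16.5,pi,sg*ro)); print(sg*ro,pi,None if q is None else np.round(q,2))
E
```

```text
[ 98 101 107 112 119 130 139 139 137 138 139 138 132 129 132 136 139 143
 145 137 112  76  47  38  37] [1.36234396 0.57474051 3.29011161] 18.975
[112 113 112 113 119 129 139 139 136 137 139 138 132 128 132 135 139 143
 145 136 112  76  46  39  36] 16.136698738452733 [-3.19212087 -1.2647503   3.33046936]
30 0 [ 0.29  0.51  0.04  2.03 -0.64  0.93  2.44]
30 8 [ 0.37  0.49 -0.02  2.12 -0.77  0.8   2.65]
30 14 [ 0.48  0.5  -0.12  2.18 -0.88  0.69  2.83]
30 17 [ 0.73  0.54 -0.42  2.19 -0.77  0.56  2.78]
45 0 [ 0.44  0.64  0.01  1.96 -0.76  1.13  2.62]
45 8 [ 0.51  0.64 -0.05  2.02 -0.84  1.03  2.81]
45 14 [ 0.82  0.69 -0.42  2.05 -0.71  0.84  2.78]
45 17 [ 0.99  0.76 -0.62  2.06 -0.59  0.74  2.72]
55 0 [ 0.51  0.74 -0.01  1.9  -0.81  1.27  2.7 ]
55 8 [ 0.69  0.76 -0.22  1.95 -0.77  1.12  2.8 ]
55 14 [ 0.87  0.81 -0.42  1.97 -0.7   1.    2.83]
55 17 [ 1.03  0.88 -0.63  1.97 -0.57  0.9   2.76]
-30 0 [-0.89  0.53  0.63  2.17  0.33  0.69  1.06]
-30 8 [-1.    0.55  0.74  2.27  0.38  0.49  0.92]
-30 14 [-1.11  0.62  0.85  2.35  0.39  0.32  0.82]
-30 17 [-1.16  0.66  0.91  2.38  0.36  0.23  0.81]
-45 0 [-1.06  0.7   0.7   2.14  0.43  0.78  0.86]
-45 8 [-1.14  0.74  0.76  2.22  0.48  0.63  0.68]
-45 14 [-1.2   0.79  0.8   2.27  0.55  0.52  0.51]
-45 17 [-1.24  0.83  0.84  2.3   0.55  0.45  0.45]
-55 0 [-1.12  0.83  0.71  2.11  0.47  0.85  0.75]
-55 8 [-1.19  0.87  0.75  2.17  0.51  0.74  0.57]
-55 14 [-1.22  0.91  0.76  2.21  0.55  0.66  0.42]
-55 17 [-1.25  0.94  0.78  2.23  0.55  0.62  0.36]
```

The plate is seated again (profile matches the seated one). Now I roll in steps with the shallow bite, then pitch.

```bash
python3 - <<'E'
from h import *
f0=robot.current_force()
try:
    for ro,pi in [(-12,0),(-24,0),(-36,0),(-46,0),(-50,4),(-50,8),(-50,11),(-50,14)]:
        p,q=pry(16.5,pi,ro); robot.move_straight(p,q,velocity=50)
        print(ro,pi,(robot.current_force()-f0).round(1),np.round(robot.current_tcp_pos()-p,1),round(robot.current_t(),2),profile()[:8],profile()[15:])
except robot.IKError as e: print(e)
m2,g=shot("scene","pry2")
s2=cv2.resize(g[150:250,200:340],(560,400),interpolation=cv2.INTER_CUBIC);cv2.imwrite("pics/pry2c.png",s2)
E
```

```text
-12 0 [1.  0.5 0.6] [-0.1 -0.1 -0.1] 20.44 [110 109 108 108 115 127 137 137] [134 137 141 143 135 111  74  46  37  36]
-24 0 [1.9 1.1 1.3] [ 0.2 -0.2  0.1] 21.38 [106 106 107 109 116 129 140 139] [137 139 145 146 138 113  76  47  38  37]
-36 0 [1.9 2.2 0.8] [ 0.2  0.3 -0.1] 22.32 [110 110 109 109 115 131 143 144] [140 143 147 150 141 115  78  48  39  38]
-46 0 [3.  1.8 2. ] [ 0.2  0.5 -0.3] 23.15 [105 107 108 110 117 132 144 145] [141 145 148 150 142 118  79  49  40  39]
-50 4 [4.1 2.1 1.3] [ 0.3  0.3 -0.1] 23.77 [102 105 107 108 117 133 144 145] [142 145 149 151 141 116  79  48  40  37]
-50 8 [3.3 2.3 1.9] [-0.2  0.   0.1] 24.23 [ 92 102 106 110 119 132 141 142] [147 149 150 148 136 111  76  49  40  38]
-50 11 [ 2.7  1.6 -0. ] [-0.1 -0.1  0.1] 24.62 [ 87  96 103 107 118 132 141 140] [149 151 149 146 136 111  77  48  40  38]
-50 14 [ 1.3  2.1 -0.5] [-0.1 -0.   0.1] 25.02 [ 76  88  97 107 121 136 142 140] [143 145 148 148 139 113  76  47  40  38]
```

View pics/pry2c.png

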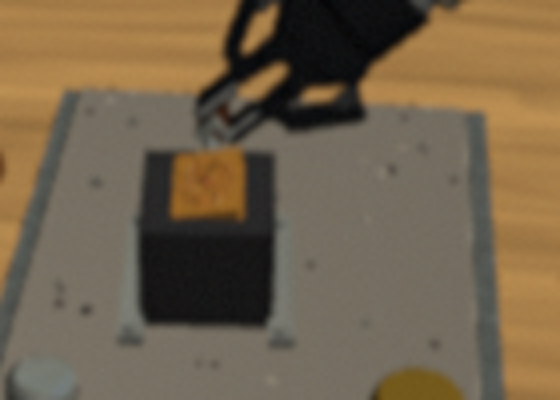

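```bash
python3 - <<'E'
import cv2,numpy as np
for n in("pry0s","pry1","pry2"):
    a=cv2.imread(f"pics/{n}.raw.png").astype(float)
    s=a[:,:,2]-a[:,:,0]
    for c in (245,248,251,254,257,260):
        p=s[180:210,c-1:c+2].mean(1); t=45; i=np.where(p>t)[0]
        r=lambda k,j: 180+k+(t-p[k])/(p[j]-p[k])*(j-k)
        print(n,c,round(r(i[0]-1,i[0]),2),round(r(i[-1],i[-1]+1),2),end=" | ")
    print()
from h import *
T=R.from_quat(robot.current_tool_rot()); m=robot.camera_model("wrist"); print(robot.current_tcp_pos())
m,f=shot("wrist","w3",1.5)
E
```

```text
pry0s 245 188.56 204.46 | pry0s 248 188.66 204.49 | pry0s 251 188.98 204.51 | pry0s 254 188.99 204.62 | pry0s 257 188.81 204.63 | pry0s 260 189.52 203.7 | 
pry1 245 188.12 201.77 | pry1 248 188.03 201.72 | pry1 251 188.08 201.97 | pry1 254 188.09 202.07 | pry1 257 188.24 202.1 | pry1 260 189.06 201.04 | 
pry2 245 187.68 204.39 | pry2 248 187.33 204.18 | pry2 251 186.98 204.01 | pry2 254 186.66 203.97 | pry2 257 185.99 203.93 | pry2 260 186.52 204.14 | 
[430.95677057  89.38142405 161.4976238 ]
```

View pics/w3.png

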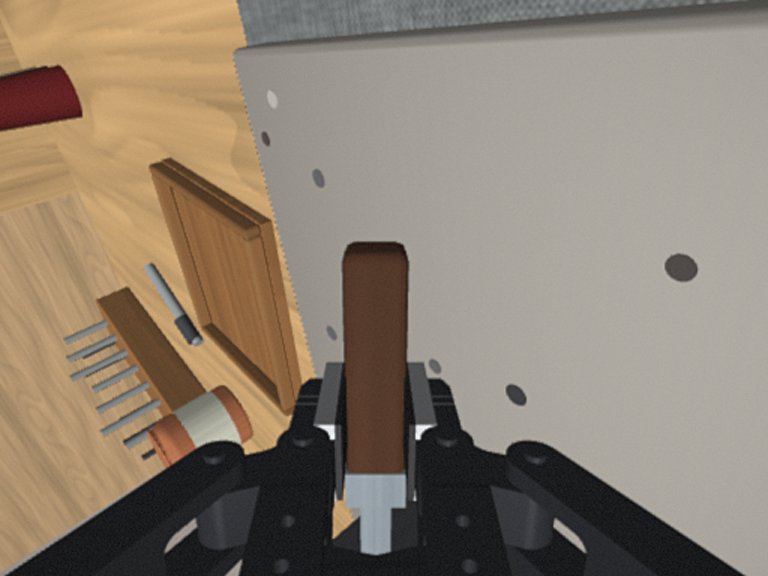

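The handle is unmoved in the pads (end at (375,245)). Edge rows put the +y corner about 11 mm up and the -y corner about 4 mm, so one ball has probably snapped. I'll pry further.

```bash
cat >> h.py <<'E'
def edges():
    a=robot.grab_frame("scene").astype(float); s=a[:,:,0]-a[:,:,2]; o=[]
    for c in (245,248,251,254,257,260):
        p=s[180:210,c-1:c+2].mean(1); t=45; i=np.where(p>t)[0]
        r=lambda k,j: 180+k+(t-p[k])/(p[j]-p[k])*(j-k)
        o.append((round(r(i[0]-1,i[0]),2),round(r(i[-1],i[-1]+1),2)))
    return o
E
python3 - <<'E'
from h import *
try:
    for ro,pi in [(-52,16),(-56,18),(-60,18.5)]:
        p,q=pry(16.5,pi,ro); robot.move_straight(p,q,velocity=40)
        print(ro,pi,robot.current_force().round(1),np.round(robot.current_tcp_pos()-p,1),round(robot.current_t(),2),edges())
except robot.IKError as e: print(e)
E
```

```text
-52 16 [-1.2  0.7  2.3] [-0.  -0.1 -0. ] 25.61 [(np.float64(187.48), np.float64(204.4)), (np.float64(187.16), np.float64(204.23)), (np.float64(186.78), np.float64(204.04)), (np.float64(186.5), np.float64(203.98)), (np.float64(185.99), np.float64(203.97)), (np.float64(186.43), np.float64(204.16))]
-56 18 [-2.4  2.7  2.3] [-0.  -0.1  0. ] 26.18 [(np.float64(187.29), np.float64(204.4)), (np.float64(186.97), np.float64(204.27)), (np.float64(186.56), np.float64(204.05)), (np.float64(186.15), np.float64(204.03)), (np.float64(185.99), np.float64(203.99)), (np.float64(186.33), np.float64(204.13))]
-60 18.5 [-1.7  1.8  3.6] [ 0.  -0.2  0. ] 26.68 [(np.float64(187.2), np.float64(204.43)), (np.float64(186.82), np.float64(204.32)), (np.float64(186.46), np.float64(204.14)), (np.float64(186.16), np.float64(204.08)), (np.float64(185.99), np.float64(204.06)), (np.float64(186.49), np.float64(204.16))]
```

```bash
python3 - <<'E'
from h import *
try:
    for s,y in [(16.5,-2.5),(16.5,-4.5),(19,-4.5),(21.5,-4.5)]:
        p,q=pry(s,18.5,-60); p=p+HR.apply([0,y,0]); robot.move_straight(p,q,velocity=20)
        e=edges();print(s,y,robot.current_force().round(1),round(robot.current_t(),2),*[f"{a:.2f}/{b:.2f}" for a,b in e])
        if e[0][0]<186.6: break
except robot.IKError as e: print(e)
E
```

```text
16.5 -2.5 [-0.2  1.9  2.5] 27.06 187.04/204.48 186.66/204.34 186.41/204.22 186.03/204.19 185.92/204.11 186.24/204.13
16.5 -4.5 [-0.5  1.9  3.3] 27.36 186.89/204.50 186.55/204.37 186.22/204.27 185.98/204.19 185.82/204.17 186.16/204.14
19 -4.5 [-1.2  0.   3.5] 27.68 186.06/204.64 186.11/204.65 186.15/204.66 186.17/204.74 185.99/204.63 186.12/204.18
```

Both front corners are now level and about 10–11 mm up, so both balls have snapped. I'll ease off, withdraw the lever and check the plate stays up.

```bash
python3 - <<'E'
from h import *
def pe(): print(round(robot.current_t(),2),robot.current_force().round(1),*[f"{a:.2f}/{b:.2f}" for a,b in edges()])
p,q=pry(18,10,-55,up=1); robot.move_straight(p+HR.apply([0,-3,0]),q,velocity=50)
p,q=pry(16,4,-45,up=1.5); robot.move_straight(p,q,velocity=60); pe()
p,q=pry(-12,2,-35,up=2); robot.move_straight(p,q,velocity=80); pe()
p,q=pry(-30,0,0,up=30); robot.move_straight(p,q,velocity=150); pe()
g=np.load("grip.npy"); q=tool(np.pi/2+g[3]).as_quat()
robot.move_to([g[0],g[1],270],q)
robot.move_straight([g[0],g[1],200],velocity=150); robot.hold(.2)
h=robot.move_straight([g[0],g[1],180],velocity=40,until_force=6); print(h,robot.current_tcp_pos(),robot.current_t())
robot.command_gripper(50)
robot.move_straight([g[0],g[1],340],velocity=200)
pe()
shot("wrist","after")
E
```

```text
29.21 [ 1.3 -0.9  1.1] 186.05/204.65 186.00/204.65 186.17/204.66 186.22/204.73 185.74/204.64 186.09/204.20
29.9 [-0.3  0.4 -1. ] 186.08/204.63 186.00/204.62 186.20/204.65 186.31/204.72 185.80/204.62 186.11/204.16
30.94 [-0.1  0.2 -1.7] 186.12/204.60 186.05/204.60 186.05/204.62 186.06/204.69 185.84/204.59 186.19/204.09
True [440.29893806 277.64513998 180.53961383] 33.5083
34.88 [ 0.2 -0.2 -0.3] 186.10/204.62 186.02/204.61 186.05/204.62 186.06/204.71 185.80/204.60 186.15/204.15
```

View pics/after.png

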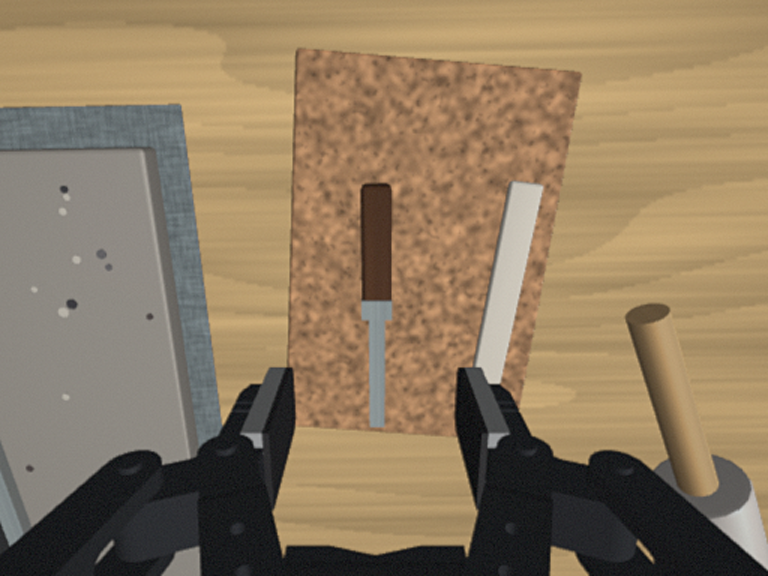

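The lever lies flat on the mat, from the handle end (376,185) to the tip (377,427), and the folder hasn't moved. Edge rows show the plate still raised. Next I grip it.

```bash
python3 - <<'E'
from h import *
q=tool(np.pi/2+HY).as_quat()
P=lambda x,z: np.array([*(HO+HR.apply([x,0,0]))[:2],z])
robot.command_gripper(58)
robot.move_to(P(-16,330),q)
robot.move_straight(P(-16,285),velocity=120); robot.hold(.2)
h=robot.move_straight(P(-16,255),velocity=20,until_force=4); z=robot.current_tcp_pos()[2]
print(h,robot.current_tcp_pos(),P(-16,0),robot.current_force().round(1),robot.current_t())
robot.move_straight(P(-16,z+2.5),velocity=20); robot.hold(.1)
f0=robot.current_force()
robot.command_gripper(0); print("open",robot.current_opening(),(robot.current_force()-f0).round(1),robot.current_tcp_pos(),robot.current_t())
np.save("pg.npy",robot.current_tcp_pos())
m,g=shot("scene","gr"); m2,w=shot("wrist","grw",1)
s2=cv2.resize(g[150:250,200:340],(538,384),interpolation=cv2.INTER_CUBIC);cv2.imwrite("pics/grc.png",cv2.resize(np.hstack([s2,w]),(800,293)))
E
```

```text
True [583.35182983 -29.24980287 263.89752038] [583.33483535 -29.25523351   0.        ] [-1.2 -0.2  5.7] 38.2333
open 40.88258059551676 [-1.5  1.2  7.5] [583.32389077 -29.19798061 267.01357723] 38.9417
```

View pics/grc.png

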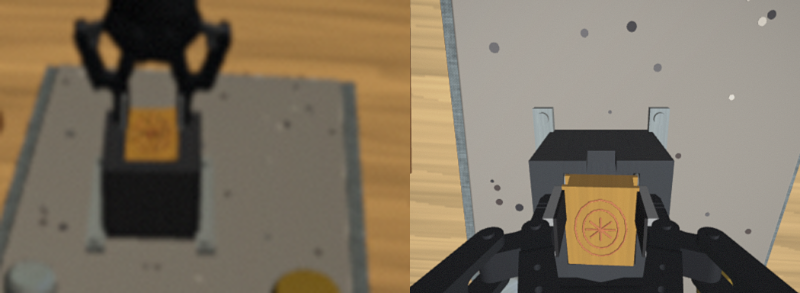

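The raised plate sits squarely between the pads, with its front end face visible above the notch. Lifting slowly.

```bash
python3 - <<'E'
from h import *
g=np.load("pg.npy")
robot.move_straight([g[0],g[1],g[2]+30],velocity=40); print(robot.current_opening(),robot.current_force().round(1))
robot.move_straight([g[0],g[1],g[2]+90],velocity=120); robot.hold(.2)
print(robot.current_opening(),robot.current_force().round(1),robot.current_t())
m,w=shot("wrist","lift",1.5)
E
```

```text
41.01458349423338 [ 0.4 -0.  -2.4]
41.36332675624553 [-0.5  1.  -2.7] 40.8083
```

View pics/lift.png

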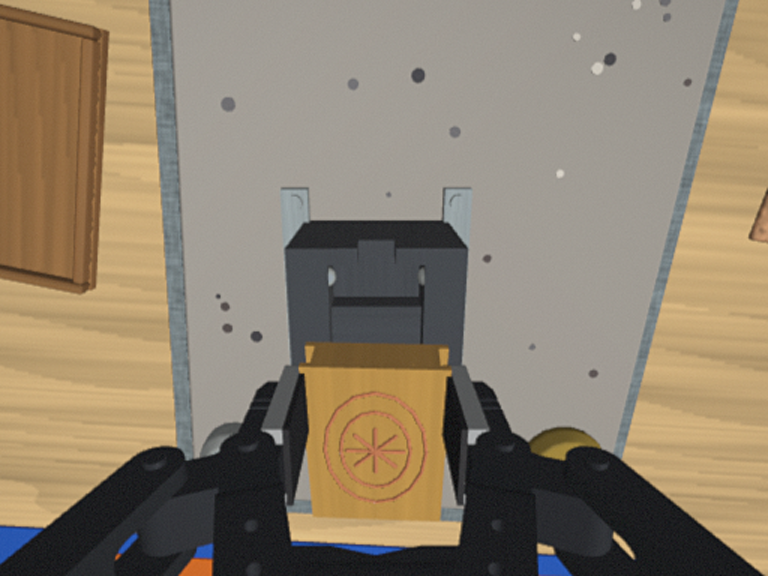

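The plate is out and firmly held. Its top edges at rows 367 and 518 imply about 0.155 rad of tilt relative to the tool, as it had when raised. I'll level it over the tray and lower it with force sensing.

```bash
python3 - <<'E'
from h import *
yaw=-0.135; C=np.array([526.5,-272.5]); u=R.from_rotvec([0,0,yaw])
T=R.from_rotvec(u.apply([0,-0.155,0]))*tool(np.pi/2+yaw)
G=np.array([166,0,0]) # grip point in tool
def pos(z): # grip point 16 behind tray centre, at height z
    return np.array([*(C+u.apply([-16,0,0])[:2]),z])-T.apply(G)
robot.move_to(pos(120),T.as_quat()); print(robot.current_t(),robot.current_opening())
robot.move_straight(pos(45),velocity=120); robot.hold(.2)
h=robot.move_straight(pos(5),velocity=25,until_force=3)
print(h,"grip z",(robot.current_tcp_pos()+T.apply(G))[2].round(1),robot.current_force().round(1),robot.current_t())
robot.command_gripper(62); robot.hold(.2)
robot.move_straight(robot.current_tcp_pos()-60*T.apply([1,0,0]),velocity=80)
print(robot.current_t(),robot.current_opening(),robot.current_force().round(1))
robot.move_to([400,-250,380],tool(np.pi/2).as_quat()); 
m,f=shot("wrist","fin"); mt,ft=shot("top","fint"); shot("scene","fins"); print(robot.current_t())
def find(mask,z,n,m):
    c=rect(mask); 
    r=cv2.minAreaRect(c); P=np.array([ray(m,p,z)[:2] for p in cv2.boxPoints(r)]); print(n,P.mean(0).round(1),[np.hypot(*(P[i]-P[i-1])).round(1) for i in range(4)])
hsv=cv2.cvtColor(ft,cv2.COLOR_BGR2HSV); ok=np.zeros(hsv.shape[:2],bool); ok[170:260,300:380]=1
print(ft[212,340],hsv[212,338],hsv[190,325])
find(ok&(hsv[:,:,1]>170)&(hsv[:,:,2]>120),20,"plate top",mt)
E
```

```text
41.8833 41.071088736921936
True grip z 18.5 [-1.   1.4  6.6] 43.8917
45.3333 62.41790802854212 [1.3 0.2 0.2]
46.2
[ 72 109 148] [ 16 131 127] [ 15 130 120]Traceback (most recent call last):
  File "<stdin>", line 21, in <module>
  File "<stdin>", line 17, in find
  File "h.py", line 16, in rect
    c=max(cv2.findContours(mask.astype(np.uint8),cv2.RETR_EXTERNAL,cv2.CHAIN_APPROX_NONE)[0],key=cv2.contourArea)
ValueError: max() iterable argument is empty
```

I have no views left, so I'll check numerically.

```bash
python3 - <<'E'
from h import *
robot.move_to([380,60,420],tool(np.pi/2).as_quat())
M={n:shot(n,"e_"+n) for n in("top","scene")}
for n,(m,f) in M.items():
    hs=cv2.cvtColor(f,cv2.COLOR_BGR2HSV)
    c=pix(m,(526.5,-272.5,20)); x,y=c.round().astype(int)
    w=(slice(y-28,y+29),slice(x-30,x+31)); print(n,c.round(1),"centre hsv",hs[y,x],hs[y-3,x+3])
    b=f.astype(int); s=(b[:,:,2]-b[:,:,0])[w]; print("R-B pct",np.percentile(s,[5,50,90,99]))
    k=(s>85).astype(np.uint8); 
    nn,l,st,ct=cv2.connectedComponentsWithStats(k); i=1+np.argmax(st[1:,4])
    uv=ct[i]+[x-30,y-28]; print(st[i],"world",ray(m,uv,20).round(1))
    cs=max(cv2.findContours((l==i).astype(np.uint8),0,1)[0],key=cv2.contourArea)+np.array([x-30,y-28])
    P=np.array([ray(m,p,20)[:2] for p in cv2.boxPoints(cv2.minAreaRect(cs))]);print([np.hypot(*(P[j]-P[j-1])).round(1) for j in range(4)])
# bystanders / lever against the first top picture
a=cv2.imread("pics/top0.png").astype(int); b=M["top"][1].astype(int); d=np.abs(a-b).max(2)>40
for n,(x0,y0,x1,y1) in dict(mat=(105,188,178,282),wax=(198,130,225,156),anvil=(276,132,298,154)).items(): print(n,d[y0:y1,x0:x1].sum())
print(robot.current_t())
E
```

```text
top [339.9 211.4] centre hsv [ 15 125 141] [ 18 116 138]
R-B pct [52.   58.   66.   75.24]Traceback (most recent call last):
  File "<stdin>", line 10, in <module>
    return _wrapfunc(a, 'argmax', axis=axis, out=out, **kwds)
    return bound(*args, **kwds)
ValueError: attempt to get argmax of an empty sequence
```

```bash
python3 - <<'E'
from h import *
for n in("top0","top0","e_top","fint","scene0","pry0s","e_scene","fins"):
    import os
    fn=f"pics/{n}.raw.png" if os.path.exists(f"pics/{n}.raw.png") else f"pics/{n}.png"
    f=cv2.imread(fn); hs=cv2.cvtColor(f,cv2.COLOR_BGR2HSV)
    k=((hs[:,:,0]>=12)&(hs[:,:,0]<=24)&(hs[:,:,1]>165)&(hs[:,:,2]>90)).astype(np.uint8)
    nn,l,st,ct=cv2.connectedComponentsWithStats(k); print(n,[(ct[i].round().tolist(),int(st[i,4])) for i in range(1,nn) if st[i,4]>15])
a=cv2.imread("pics/top0.png").astype(int)
b=cv2.imread("pics/e_top.raw.png").astype(int)
print("tray samples", [(a[y,x].tolist(),b[y,x].tolist()) for y in(200,211,220) for x in(330,340,350)])
w=cv2.imread("pics/fin.raw.png"); hs=cv2.cvtColor(w,cv2.COLOR_BGR2HSV)
k=((hs[:,:,0]>=10)&(hs[:,:,0]<=26)&(hs[:,:,1]>165)).astype(np.uint8); nn,l,st,ct=cv2.connectedComponentsWithStats(k); print([(ct[i].round().tolist(),st[i].tolist()) for i in range(1,nn) if st[i,4]>60])
E
```

```text
top0 []
top0 []
e_top []
fint []
scene0 [([168.0, 203.0], 1483), ([252.0, 197.0], 250), ([21.0, 254.0], 932), ([305.0, 250.0], 245), ([6.0, 346.0], 280), ([11.0, 359.0], 252), ([103.0, 364.0], 5840), ([221.0, 368.0], 741), ([248.0, 370.0], 468), ([264.0, 371.0], 165), ([301.0, 371.0], 1367), ([393.0, 375.0], 1875), ([481.0, 379.0], 261), ([504.0, 380.0], 74)]
pry0s [([502.0, 149.0], 16), ([168.0, 203.0], 1508), ([252.0, 197.0], 247), ([23.0, 254.0], 1046), ([305.0, 250.0], 249), ([92.0, 363.0], 6053), ([237.0, 369.0], 1400), ([301.0, 371.0], 1379), ([393.0, 375.0], 1814), ([487.0, 379.0], 358)]
e_scene [([502.0, 149.0], 16), ([168.0, 202.0], 1456), ([22.0, 254.0], 976), ([306.0, 250.0], 245), ([94.0, 363.0], 6304), ([221.0, 368.0], 710), ([248.0, 370.0], 495), ([264.0, 371.0], 184), ([301.0, 371.0], 1380), ([393.0, 375.0], 1843), ([481.0, 379.0], 276), ([504.0, 380.0], 90)]
fins [([168.0, 203.0], 1471), ([23.0, 255.0], 1030), ([305.0, 250.0], 249), ([93.0, 363.0], 6054), ([221.0, 368.0], 710), ([253.0, 370.0], 681), ([301.0, 371.0], 1369), ([393.0, 375.0], 1820), ([486.0, 379.0], 356)]
tray samples [([49, 75, 105], [53, 82, 112]), ([54, 80, 108], [56, 90, 122]), ([47, 73, 103], [53, 85, 113]), ([52, 78, 106], [57, 88, 117]), ([50, 75, 103], [72, 107, 141]), ([45, 75, 102], [54, 80, 112]), ([53, 80, 108], [65, 105, 131]), ([55, 84, 112], [69, 113, 145]), ([49, 76, 103], [55, 82, 110])]
[]
```

```bash
python3 - <<'E'
from h import *
for n,a,b in(("top","top0.png","e_top.raw.png"),("scene","scene0.png","e_scene.raw.png")):
    a,b=[cv2.GaussianBlur(cv2.imread("pics/"+x).astype(np.float32),(3,3),0) for x in(a,b)]
    m=robot.camera_model(n); x,y=pix(m,(526.5,-272.5,20)).round().astype(int)
    D=(b-a)[:,:,2]; print(n,"bg shift",np.median(D[y-60:y+60,x-60:x+60]))
    w=D[y-30:y+31,x-30:x+31]-np.median(D); k=(w>16).astype(np.uint8)
    nn,l,st,ct=cv2.connectedComponentsWithStats(k); i=1+np.argmax(st[1:,4]); o=np.array([x-30,y-30])
    cs=max(cv2.findContours((l==i).astype(np.uint8),0,1)[0],key=cv2.contourArea)+o
    P=np.array([ray(m,p.astype(float),20)[:2] for p in cv2.boxPoints(cv2.minAreaRect(cs))])
    print(st[i],"world",ray(m,ct[i]+o,20).round(1),"sides+1px",[np.hypot(*(P[j]-P[j-1])).round(1) for j in range(4)])
    if n=="top":
        d=np.abs(b-a-np.median(b-a,axis=(0,1))).max(2)>35
        for q,(x0,y0,x1,y1) in dict(mat=(105,188,178,282),wax=(198,130,225,156),anvil=(276,132,298,154)).items(): print(q,int(d[y0:y1,x0:x1].sum()),"of",(x1-x0)*(y1-y0))
print(robot.current_t(),robot.current_tcp_pos())
E
```

```text
top bg shift 8.375
[ 21  19  17  23 307] world [ 527.3 -269.2   20. ] sides+1px [np.float64(44.8), np.float64(62.3), np.float64(45.3), np.float64(62.3)]
mat 917 of 6862
wax 0 of 702
anvil 0 of 484
scene bg shift 1.75
[ 19  24  21  15 216] world [ 529.1 -271.4   20. ] sides+1px [np.float64(57.2), np.float64(67.2), np.float64(60.2), np.float64(65.4)]
47.4917 [380.3749675   59.00066441 419.77319899]
```

The two views agree within 3 mm, and the 45 x 62 mm footprint in the top view shows the plate flat at the tray's centre. The wax and anvil are unchanged. Handing in.

```bash
python3 -c "
from h import *
print(robot.sign_off(), robot.current_t())"
```

```text
the job is handed in; nothing more can be done
the job is handed in; nothing more can be done
```

The job is handed in at about 47.5 s of the 67 s allowed. The plate is in the tray and the lever is back on the mat; sign-off gives no verdict.

**What I did:**
- **First pry failed:** with the blade pushed in deep, the plate's rear rose and the balls held the notch end down. I lowered it and it reseated.
- **Second pry worked:** a shallow bite with the blade rolled and pitched freed the +y ball first, then the -y ball.
- **Lever put back:** I laid it on the mat and let go before touching the plate.
- **Plate moved:** I gripped the raised end, lifted it out, levelled it and lowered it into the tray until it touched, then released.

**Last checks:**
- **Plate:** the top and scene cameras put it at about (527, -269) and (529, -271), close to the tray centre. Its 45 x 62 mm outline in the top view fits a plate lying flat. I had no picture views left to look at it directly. My first two colour searches missed it against the wood, so this comes from comparing before and after images.
- **Bystanders:** the wax and anvil are unchanged. The mat area shows 917 of 6862 pixels changed, which I did not track down. The picture taken just after release showed the lever flat on the mat and the folder in place.
- **Not measured:** I had no direct reading of the plate's height in the tray or of the contact forces. Step 1's lever contact rests on the observed lift, with the fingers only on the lever's handle.

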